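# Swing the cask up on end and lock the stand

## Task

The small cask hangs unlocked in its tilting stand with the locking pin parked on top of its guide. Swing the cask up on end with the crank, so that the end now facing the robot is on top and its head can be worked on, and lock it there: the T-handled pin fully home in the notch of the index wheel that belongs to the upright position. The wheel's clamp is a few degrees out of true, so ease the crank to and fro until the pin drops right in; leave the other things on the bench where they are.

Things in the scene. Friction and masses are not known exactly. Their poses are not given: they have to be found in the camera images.
- stand: Grey stand for tilting a small cask, bolted down: base plate 250 x 300 x 12 mm, two upright cheeks. Origin on the bench under its centre; x roughly away from the robot, y left, z up. The trunnion axis lies along its y, 135 mm up. Nothing of the stand rises above 165 mm but the right-hand cheek (256 mm) and the pin guide on it (260 mm); the cask on end reaches 230 mm, the crank 246 mm.
- guide_top (a point): Centre of the top of the pin guide, a dark block 44 x 44 x 45 mm on the right cheek, 112 mm right of the stand's origin and 260 mm up (axes as the stand's). It is bored upright for the locking pin; its upper 24 mm are cut by a 12 mm wide slot running along x, which takes the pin's cross key. The wheel's rim turns 5 mm under it.
- wheel_centre (a point): Centre of the steel index wheel under the pin guide, radius 75 mm, 16 mm thick, axes as the stand's (they do not turn). Its rim has eight tapered notches 45 degrees apart, 19 mm wide and 19 mm deep. It turns with the cask but is clamped on by eye: with a notch right under the pin the cask is up to 6 degrees off 0, 45 or 90 degrees; how much is unknown.
- cradle: What swings: oak cask 190 mm long, 134 mm across, in a steel girdle. Origin on the trunnion axis, mid cask. Cask level: axes as the stand's (z out through the bung); on end: its z lies along the stand's +x, the robot's end on top. Turns -20 to +109 degrees, positive lifts the robot's end. Stiff bearings: some 5 N at the crank moves it, and it stays where it is left.
- crank_grip (a point): Centre of the crank's round wooden sleeve, 22 mm thick, 70 mm long along the stand's y, spinning freely on its spindle; 156 mm left of mid cask, 100 mm from the trunnion axis. It leans 50 degrees from straight up towards the robot with the cask level, 40 degrees away from the robot with the cask on end. Its own turn about y means nothing.
- pin_grip (a point): Middle of the T bar of the steel locking pin: bar 14 mm thick, 70 mm long along this frame's x; z points up the pin. The pin weighs about 0.25 kg, is 16 mm thick, and its tapered tip is 90 mm below this point. Height above the stand's origin: 308 mm parked on the guide, 300 mm with its tip riding on the wheel's rim, 284 mm fully home in a notch.
- pin_key (a point): Middle of the pin's cross key, a bar 8 mm thick and 40 mm long through the shank, parallel to the T bar, 44 mm below it. Turned more than 0.3 rad off the slot it rests on the guide's top, so the pin is parked clear of the wheel (as at the start). Turned to within about 0.08 rad of the slot (stand's x) it enters, and once let go the pin drops by its own weight.
- hammer: cooper's hammer, 260 mm long, lying on the bench; not needed, leave it where it is. Origin at its underside.
- driver: wooden hoop driver with a steel foot, 185 mm long, lying on the bench; not needed, leave it where it is. Origin at its underside.
- bung_a: tapered wooden bung, 60 mm across and 40 mm high, standing on the stand's base plate; not needed, leave it where it is. Origin at its underside.
- bung_b: a second bung like bung_a, standing on the bench; not needed, leave it where it is. Origin at its underside.
- hoop: thin steel cask hoop, 144 mm across and 26 mm high, lying flat beside the stand; not needed, leave it where it is. Origin at its underside.
- sample_bottle: amber glass sample bottle, 60 mm across and 160 mm tall, standing; not needed, leave it where it is. Origin at its underside.
- tasting_cup: white ceramic cup, 70 mm across the rim and 85 mm tall, standing; not needed, leave it where it is. Origin at its underside.
Things that resemble listed ones, but are neither listed nor needed, are in the scene too. What is shaped like the part that bears pin_grip but blue, brown or pink is not meant.

How it is judged:
By the outcome, as a careful person would: the job done as asked, in the order asked, and still so for the second after the job is handed in, with the robot touching nothing.
It also fails if it takes over 58 s, if anything falls off the work surface, if the arm or the gripper's body presses on something with over 40 N, if the wrist force passes 120 N, or if a joint passes its speed limit or range.

## Robot

A 7-joint arm with a two-finger parallel gripper is mounted at the origin on the work surface. World frame = base frame: x ahead of the robot, y to its left, z up, the work surface at z = 0. Lengths are in m, angles in rad, forces in N, time in s.
With the tool pointing down it reaches from about 0.4 to 0.85 m from the base axis. Payload 4.5 kg.
Tool frame: the origin (TCP) lies at the very end of the fingers, on their centre line; the grasp point (between the pads) lies 19 mm behind it; z points along the fingers, y is the line along which they close (so a half turn about z gives the same grasp; the last joint's range is limited). The gripper opens to 88 mm and grips with 3 to 60 N. Pads are 18 mm wide; open, the fingers measure 123 mm over their backs; the gripper's body (75 mm by 187 mm) begins 45 mm behind the grasp point.
Start: joints at [-1.073, 0.689, -0.195, 1.565, 0.157, 0.902, -0.215], TCP at [0.28, 0.559, 0.239] pointing down, gripper open.
Joint ranges: [-3.01, 3.01], [-0.46, 2.08], [-1.47, 1.51], [0.13, 2.56], [-1, 4.14], [0.04, 2.09], [-2.66, 2.66]. Speed limits (rad/s): [2.57, 2.57, 3.14, 3.14, 3.14, 3.14, 3.14].

## Interface

Orientations are given as a unit quaternion [x, y, z, w].
In Python, from plant import r gives the robot as it stands. The module is installed in compiled form; this text tells all that it offers.
- The arm moves only by the tool step_arm, never from a script. Its argument "increments" is a list of rows, each a list of 2 entries, a list of its own where there are three numbers: the shift along the world's x, y, z in cm, then the turn, a rotation vector about the world's x, y, z in degrees. A call has exactly 10 rows; each row shifts and turns the commanded pose from where the row before left it; what a row does not reach is not made up. A row lasts 1/10 s, in which the tool goes at most 50 mm and 8.59 degrees, less where a joint would pass 70% of its speed; a pose out of reach is approached as far as the arm can. A call is refused whole if a number of a shift passes 5 or a number of a turn 8.59, either way. A call with a gripper value outside its range is refused whole. "fingers" is the opening, from 0 (shut) to 1 (fully open), set as the call begins (left out, the last holds). The fingers move at their own pace and stop on an object; "grip_force" is the grip in N (left out, the last holds). Time passes only in rows, so rows that do not move let the fingers close, or fill a call up. It gives the time, the measured TCP pose, the force, the opening and the grip force at its end, in the units of the state.
- r.get_state(): the state, without advancing time (a new reading comes with each control period).
- r.snapshot(name): name is "side" or "top" or "wrist"; returns (picture, depth): 420x560x3 uint8, red, green, blue; 420x560 float32, m along the optical axis (not along the pixel's ray), 0 where there is no reading.
- r.calibration(name): a dict with "fov_y" (degrees; the focal length in pixels is half the picture's height over the tangent of half this angle, whatever the lens; pixels are square), "cx", "cy" (the principal point, pixels), "R" (3x3) and "t" (3): a world point X has camera coordinates R X + t. Camera axes: x right, y down, z forward; pixel columns grow to the right and rows downward; lengths in m; the calibration is good to about 2 mm. A picture is of the moment at which its call begins: read the wrist's pose just before it. calibration takes no time and is no camera call; for the wrist camera it gives the pose at the moment of the call.
- r.finish_job(): hands the job in; it is judged then, once.
The state is a dict: "clock": time; "q": joint angles; "qd": joint speeds; "joint_torque": joint torques, N m; "tool_pos": TCP position; "eef_rot": TCP orientation; "contact_force": force on the tool from outside, world axes, zero at the start; "moment": the same for the moment, N m; "opening": opening from 0.0 (shut) to 1.0 (fully open); "finger_force": force on a finger pad.
Only numpy, scipy, OpenCV 4.12 (cv2) and the standard library are available. Lean on these libraries where they do the work, as an engineer would, in place of code of your own. Each camera call takes 0.05 s, during which the arm holds its last target. There are 200 camera calls.

## Working session

There is one attempt and no reset: what is moved stays moved. The work goes in short steps, Python scripts to look and compute and a tool call to move; the robot and the scene stay as the last step left them, time stands still between calls to the robot, and variables do not carry over. Pictures are saved under pics/ and viewed, at most 10 in all, crops included, and the job is handed in when it is done.

Besides the shell and the picture viewer there is one more tool, called after "Request:" by a JSON object that holds its "name" and its "arguments", one argument or row to a line. step_arm: Moves the arm, as the interface text tells. Its arguments: {"type":"object","properties":{"increments":{"type":"array","items":{"type":"array"}},"fingers":{"type":"number"},"grip_force":{"type":"number"}},"required":["increments"]}

```bash
mkdir -p pics; cat > h.py <<'E'
import numpy as np, cv2
from plant import r
from scipy.spatial.transform import Rotation as Ro
def snap(n,tag):
    c=r.calibration(n); p,d=r.snapshot(n); cv2.imwrite(f'pics/{tag}.png',p[:,:,::-1]); np.savez(f'pics/{tag}.npz',p=p,d=d,R=c['R'],t=c['t'],f=210/np.tan(np.radians(c['fov_y'])/2),cx=c['cx'],cy=c['cy'])
    return load(tag)
def load(tag):
    z=np.load(f'pics/{tag}.npz'); return {k:z[k] for k in z.files}
def cloud(s):
    d=s['d']; v,u=np.mgrid[:d.shape[0],:d.shape[1]]
    P=np.stack([(u-s['cx'])/s['f']*d,(v-s['cy'])/s['f']*d,d],-1)
    W=(P-s['t'])@s['R']; W[d==0]=np.nan; return W
def proj(s,X):
    c=s['R']@np.asarray(X)+s['t']; return s['f']*c[0]/c[2]+s['cx'],s['f']*c[1]/c[2]+s['cy']
E
python3 - <<'E'
from h import *
a=snap('side','s0');b=snap('top','t0')
for s in (a,b): print(s['R'].round(3).tolist(),s['t'],s['f'],-s['R'].T@s['t'])
st=r.get_state();print(st['clock'],st['eef_rot'],st['contact_force'])
E
```

```text
[[-0.999, 0.029, -0.019], [0.034, 0.636, -0.771], [-0.01, -0.771, -0.637]] [0.54156799 0.16598062 0.98408407] 423.18682732252125 [0.54581933 0.63689044 0.76532263]
[[-0.047, -0.999, -0.003], [-0.975, 0.047, -0.216], [0.216, -0.007, -0.976]] [-1.26355239e-04  5.92887036e-01  1.21065552e+00] 424.8683218639188 [ 0.31643511 -0.01954212  1.3102247 ]
0.1 [ 2.29798989e-01  9.73237737e-01 -8.46534692e-04 -1.19231979e-04] [-0.31998752 -0.14584917  0.15216336]
```

View pics/s0.png

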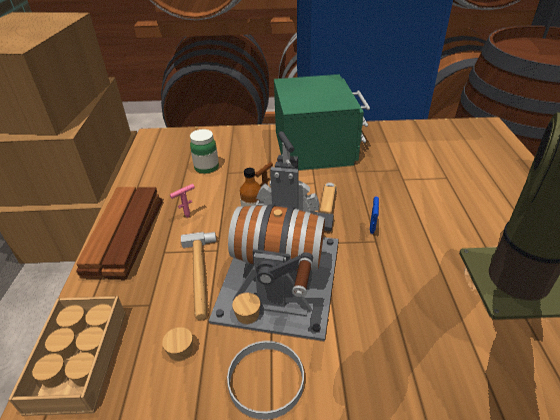

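View pics/t0.png

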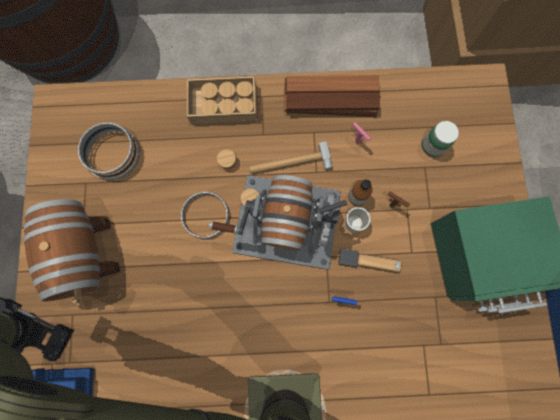

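Side view: crank sleeve at (302,277), cask (277,235), pin guide around (285,185) with a grey T pin at (288,148). Top view: stand at (290,220), pin near (330,212).
Things that could be taken for the pin, side view: grey pin (288,148) on the guide; pink T (183,195); blue T (375,215); brown T (265,172). I choose the grey one on the guide. Next is a close crop to check it, plus measurements.

```bash
python3 - <<'E'
from h import *
a=load('s0');b=load('t0')
A=cv2.resize(a['p'][120:340,205:350,::-1],None,fx=2.7,fy=2.7,interpolation=3)
B=cv2.resize(b['p'][165:275,225:355,::-1],None,fx=3,fy=3,interpolation=3)
H=max(len(A),len(B));im=np.zeros((H,A.shape[1]+B.shape[1],3),np.uint8);im[:len(A),:A.shape[1]]=A;im[:len(B),A.shape[1]:]=B
print(im.shape);cv2.imwrite('pics/c0.png',im)
for n,s in(('side',a),('top',b)):
    W=cloud(s);p=s['p'].astype(int);grey=(p.max(-1)-p.min(-1)<25)
    m=(W[...,2]>.006)&(W[...,2]<.02)&grey
    m=m.astype(np.uint8)
    m=cv2.morphologyEx(m,cv2.MORPH_OPEN,np.ones((2,2),np.uint8))
    nn,l,st,c=cv2.connectedComponentsWithStats(m)
    # points within stand area
    q=W[m>0]; q=q[np.abs(q[:,:2]-[.5,-.04]).max(1)<.3]
    print(n,len(q),np.nanmedian(q[:,2]),cv2.minAreaRect(q[:,:2].astype(np.float32)))
    for t,(zl,zh) in {'guide':(.25,.275),'pin':(.295,.33)}.items():
        k=(W[...,2]>zl)&(W[...,2]<zh)&(W[...,0]>.35)&(W[...,0]<.7)&(abs(W[...,1]+.1)<.2)
        vu=np.argwhere(k); q=W[k]
        if len(q): print(t,len(q),q.mean(0).round(4),q.min(0).round(3),q.max(0).round(3),vu.min(0),vu.max(0),cv2.minAreaRect(q[:,:2].astype(np.float32)))
    k=(p[...,0]>p[...,2]+20)&(W[...,2]>.17)&(W[...,2]<.23)&(W[...,1]>0.05)&(W[...,1]<.25)&(W[...,0]>.3)&(W[...,0]<.55)
    q=W[k]
    if len(q): print('crank',len(q),q.mean(0),q.min(0),q.max(0))
E
```

```text
(594, 782, 3)
side 5461 0.010739861705567249 ((0.5866270065307617, 0.035744115710258484), (0.39903056621551514, 0.4404999315738678), 3.5284016132354736)
guide 381 [ 0.5308 -0.1285  0.2577] [ 0.505 -0.168  0.25 ] [ 0.565 -0.102  0.274] [154 270] [173 298] ((0.530180811882019, -0.13558976352214813), (0.058284882456064224, 0.05945054441690445), 78.51223754882812)
pin 162 [ 0.5292 -0.1332  0.3098] [ 0.513 -0.172  0.296] [ 0.545 -0.102  0.315] [132 278] [152 294] ((0.528944194316864, -0.13742557168006897), (0.013826035894453526, 0.07250575721263885), 18.16098403930664)
crank 319 [0.50990737 0.13643582 0.20407583] [0.49473885 0.08482954 0.17642273] [0.52670536 0.17080286 0.20856268]
top 2640 0.011965042779563746 ((0.5464139580726624, -0.006570160388946533), (0.31661325693130493, 0.5166016221046448), 3.8992137908935547)
guide 246 [ 0.5255 -0.1312  0.2585] [ 0.501 -0.164  0.25 ] [ 0.563 -0.103  0.275] [198 315] [221 339] ((0.5264380574226379, -0.13497157394886017), (0.05835680291056633, 0.05998185649514198), 71.38038635253906)
pin 167 [ 0.5262 -0.1405  0.3131] [ 0.512 -0.175  0.302] [ 0.542 -0.106  0.318] [200 318] [213 346] ((0.5268852710723877, -0.14110736548900604), (0.015754636377096176, 0.06966682523488998), 19.1944522857666)
crank 188 [0.50837805 0.13820069 0.20468094] [0.49113125 0.10709336 0.19584705] [0.52688768 0.17502941 0.21169906]
```

View pics/c0.png

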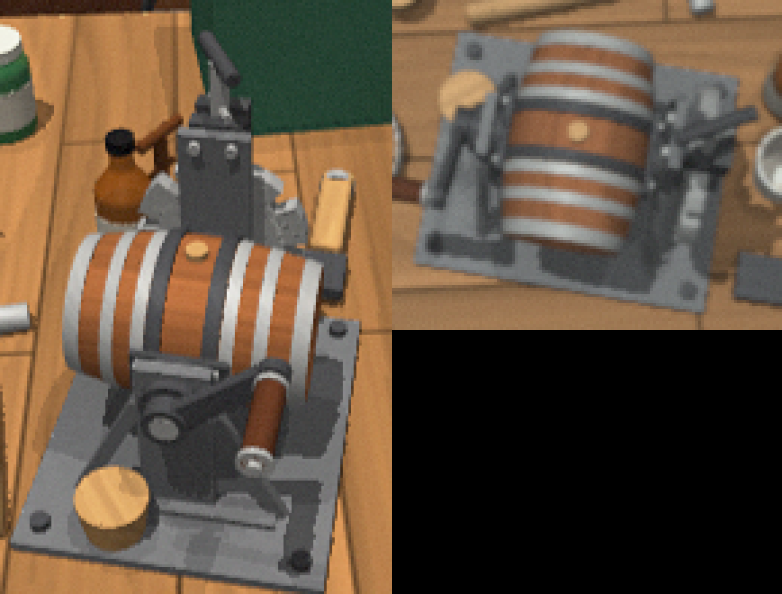

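```bash
python3 - <<'E'
from h import *
from scipy.optimize import minimize
a=load('s0');b=load('t0')
for n,s in(('side',a),('top',b)):
    W=cloud(s);p=s['p'].astype(int);grey=(p.max(-1)-p.min(-1)<25)
    m=((W[...,2]>.005)&(W[...,2]<.02)&grey&(abs(W[...,0]-.5)<.25)&(abs(W[...,1])<.21)).astype(np.uint8)
    m=cv2.morphologyEx(m,cv2.MORPH_OPEN,np.ones((3,3),np.uint8))
    q=W[m>0][:,:2]; q=q[np.isfinite(q).all(1)]
    # robust: rectangle 250x300: minimise sum outside distance with soft + coverage via IoU on grid incl. wood points as negatives
    neg=W[(abs(W[...,2])<.004)&~grey&(abs(W[...,0]-.5)<.25)&(abs(W[...,1])<.25)][:,:2]
    def cost(v):
        c,sn=np.cos(v[2]),np.sin(v[2]);Rm=np.array([[c,sn],[-sn,c]])
        ins=lambda Q:np.min(np.array([.125,.15])-abs((Q-v[:2])@Rm.T),1)
        sg=lambda z:1/(1+np.exp(-z/.0015))
        return -sg(ins(q)).sum()+sg(ins(neg)).sum()
    best=min((minimize(cost,[x,0,y],method='Nelder-Mead',options=dict(initial_simplex=np.array([x,0,y])+np.vstack([np.zeros(3),np.diag([.02,.02,.1])]),maxiter=600)) for x in(.48,.52) for y in(-.2,-.1,0,.1)),key=lambda o:o.fun)
    v=best.x;print(n,v,np.degrees(v[2]),best.fun,len(q))
    X=lambda u:np.array([*(v[:2]+Ro.from_euler('z',v[2]).as_matrix()[:2,:2]@u[:2]),u[2]])
    print('guide',X([0,-.112,.26]))
    g=X([-.0766,.156,.199]);print('crank pred',g)
    k=(p[...,0]>p[...,2]+15)&(W[...,2]>.15)&(np.linalg.norm(W[...,:2]-g[:2],axis=-1)<.05)
    Q=W[k];print('crank obs',len(Q),Q.mean(0),np.percentile(Q,[2,98],axis=0))
    k=(W[...,2]>.302)&(abs(W[...,0]-.53)<.06)&(abs(W[...,1]+.13)<.06)
    (c,wh,an)=cv2.minAreaRect(W[k][:,:2].astype(np.float32)); Q=W[k][:,:2];e=np.linalg.svd(Q-Q.mean(0))[2][0];print('bar',c,wh,an,np.degrees(np.arctan2(e[1],e[0])),Q.mean(0))
E
```

```text
side [ 0.55376087 -0.03187682 -0.22047392] -12.632224878042154 -4711.678246682002 5352
guide [ 0.52926735 -0.14116574  0.26      ]
crank pred [0.51313102 0.13709885 0.199     ]
crank obs 326 [0.50998393 0.13708293 0.20398468] [[0.49669632 0.10691226 0.19685265]
 [0.5242074  0.16559753 0.20793902]]
bar (0.528944194316864, -0.13742557168006897) (0.013826035894453526, 0.07250575721263885) 18.16098403930664 108.48655967572974 [ 0.52924683 -0.13375944]
top [ 0.55205584 -0.03231759 -0.21903717] -12.549905323252679 -2400.452493731792 2518
guide [ 0.52771937 -0.14164159  0.26      ]
crank pred [0.51118325 0.13659952 0.199     ]
crank obs 197 [0.50860357 0.13866406 0.20469205] [[0.49445385 0.10877234 0.19677469]
 [0.52314074 0.17235428 0.20986035]]
bar (0.5268852710723877, -0.14110736548900604) (0.015754636377096176, 0.06966682523488998) 19.1944522857666 -72.89980449159664 [ 0.52623966 -0.14044914]
```

The crop confirms it: the grey T pin sits on the guide, its bar across the slot. The fit gives the stand at (0.553, -0.032) with yaw -12.6°, the crank grip at (0.511, 0.138, 0.199), and the bar 59° off the slot. I move to the crank first.

Request:
{"name": "step_arm", "arguments": {
  "increments": [
    [[0,0,3],[0,0,-7]],
    [[0,0,3],[0,0,-7]],
    [[0,0,3],[0,0,-7]],
    [[1.6,-3,0],[0,0,-7]],
    [[1.6,-3,0],[0,0,-7]],
    [[1.6,-3,0],[0,0,-7]],
    [[1.6,-3,0],[0,0,-7]],
    [[1.6,-3,0],[0,0,-7]],
    [[1.6,-3,0],[0,0,-7]],
    [[1.6,-3,0],[0,0,-7]]
  ],
  "fingers": 1,
  "grip_force": 20
}}

```text
clock: 1.1
tool_pos: [0.3918, 0.3475, 0.3285]
eef_rot: [0.748, 0.664, -0.0, 0.0]
contact_force: [0.8, -0.3, -0.7]
opening: 1.0
finger_force: 0.0
```

Request:
{"name": "step_arm", "arguments": {
  "increments": [
    [[1.7,-3,0],[0,0,-6]],
    [[1.7,-3,0],[0,0,0]],
    [[1.7,-3,0],[0,0,0]],
    [[1.7,-3,0],[0,0,0]],
    [[1.7,-3,0],[0,0,0]],
    [[1.7,-3,0],[0,0,0]],
    [[1.7,-2.9,0],[0,0,0]],
    [[0,0,0],[0,0,0]],
    [[0,0,0],[0,0,0]],
    [[0,0,0],[0,0,0]]
  ]
}}

```text
clock: 2.1
tool_pos: [0.5098, 0.1413, 0.3284]
eef_rot: [0.78, 0.626, -0.0, -0.001]
contact_force: [-1.0, 0.1, 0.1]
opening: 1.003
finger_force: 0.0
```

Request:
{"name": "step_arm", "arguments": {
  "increments": [
    [[0,0,-3],[0,0,0]],
    [[0,0,-3],[0,0,0]],
    [[0,0,-3],[0,0,0]],
    [[0,0,-2.5],[0,0,0]],
    [[0,0,-2],[0,0,0]],
    [[0.1,-0.1,-1.2],[0,0,0]],
    [[0,0,0],[0,0,0]],
    [[0,0,0],[0,0,0]],
    [[0,0,0],[0,0,0]],
    [[0,0,0],[0,0,0]]
  ]
}}

```text
clock: 3.1
tool_pos: [0.5122, 0.1393, 0.1827]
eef_rot: [0.78, 0.625, 0.001, 0.0]
contact_force: [0.6, -0.7, 0.0]
opening: 1.002
finger_force: 0.0
```

Request:
{"name": "step_arm", "arguments": {
  "increments": [
    [[0,0,0],[0,0,0]],
    [[0,0,0],[0,0,0]],
    [[0,0,0],[0,0,0]],
    [[0,0,0],[0,0,0]],
    [[0,0,0],[0,0,0]],
    [[0,0,0],[0,0,0]],
    [[0,0,0],[0,0,0]],
    [[0,0,0],[0,0,0]],
    [[0,0,0],[0,0,0]],
    [[0,0,0],[0,0,0]]
  ],
  "fingers": 0,
  "grip_force": 25
}}

```text
clock: 4.1
tool_pos: [0.5106, 0.1392, 0.1816]
eef_rot: [0.78, 0.626, -0.001, -0.001]
contact_force: [-2.7, 0.5, 1.0]
opening: 0.243
finger_force: 25.0
```

Request:
{"name": "step_arm", "arguments": {
  "increments": [
    [[0.6,-0.13,0.62],[0,0,0]],
    [[0.6,-0.13,0.61],[0,0,0]],
    [[0.7,-0.16,0.5],[0,0,0]],
    [[0.7,-0.16,0.5],[0,0,0]],
    [[0.77,-0.17,0.37],[0,0,0]],
    [[0.77,-0.17,0.37],[0,0,0]],
    [[0.82,-0.18,0.22],[0,0,0]],
    [[0.82,-0.18,0.23],[0,0,0]],
    [[0.85,-0.19,0.08],[0,0,0]],
    [[0.85,-0.19,0.07],[0,0,0]]
  ]
}}

```text
clock: 5.1
tool_pos: [0.5859, 0.1224, 0.2194]
eef_rot: [0.78, 0.625, -0.0, -0.001]
contact_force: [-6.9, 1.0, 7.0]
opening: 0.24
finger_force: 25.0
```

Request:
{"name": "step_arm", "arguments": {
  "increments": [
    [[0.85,-0.19,-0.07],[0,0,0]],
    [[0.85,-0.19,-0.08],[0,0,0]],
    [[0.82,-0.18,-0.22],[0,0,0]],
    [[0.82,-0.18,-0.23],[0,0,0]],
    [[0.77,-0.17,-0.37],[0,0,0]],
    [[0.77,-0.17,-0.37],[0,0,0]],
    [[0.7,-0.16,-0.5],[0,0,0]],
    [[0.7,-0.16,-0.5],[0,0,0]],
    [[0,0,0],[0,0,0]],
    [[0,0,0],[0,0,0]]
  ]
}}

```text
clock: 6.1
tool_pos: [0.6514, 0.1078, 0.1949]
eef_rot: [0.78, 0.625, 0.002, 0.002]
contact_force: [4.8, -0.0, -2.3]
opening: 0.24
finger_force: 25.0
```

```bash
python3 - <<'E'
from h import *
a=snap('side','s1');b=snap('top','t1')
A=cv2.resize(a['p'][110:300,205:350,::-1],None,fx=3,fy=3,interpolation=3)
B=cv2.resize(b['p'][175:265,245:355,::-1],None,fx=3.3,fy=3.3,interpolation=3)
im=np.zeros((570,A.shape[1]+B.shape[1],3),np.uint8);im[:len(A),:A.shape[1]]=A;im[:len(B),A.shape[1]:]=B
cv2.imwrite('pics/c1.png',im);print(im.shape)
E
```

```text
(570, 798, 3)
```

View pics/c1.png

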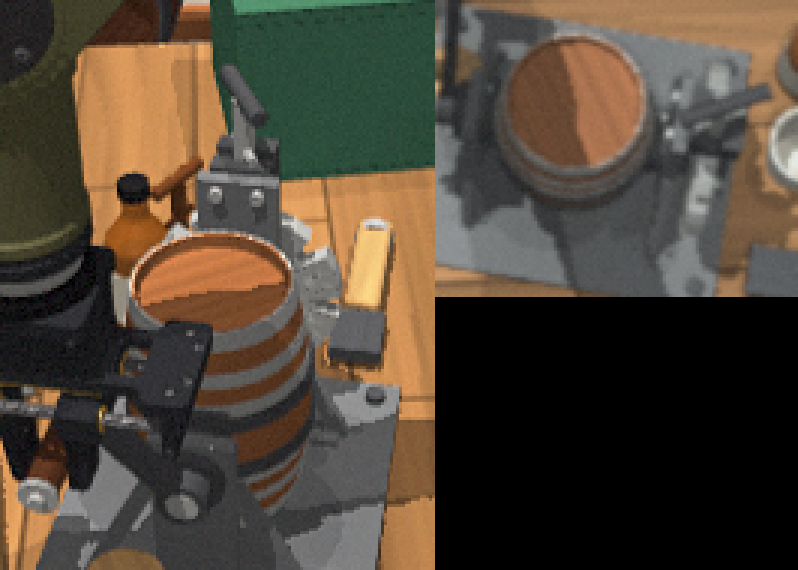

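The side view shows the cask on end, its head at about crop (215,270), and the pin still parked with its T bar at about (243,95). I release the crank and go to the pin.

Request:
{"name": "step_arm", "arguments": {
  "increments": [
    [[0,0,0],[0,0,0]],
    [[0,0,0],[0,0,0]],
    [[0,0,0],[0,0,0]],
    [[0,0,0],[0,0,0]],
    [[0,0,3],[0,0,0]],
    [[0,0,3],[0,0,0]],
    [[0,0,3],[0,0,0]],
    [[0,0,3],[0,0,0]],
    [[0,0,3],[0,0,0]],
    [[0,0,3],[0,0,0]]
  ],
  "fingers": 1
}}

```text
clock: 7.2
tool_pos: [0.6486, 0.1084, 0.3753]
eef_rot: [0.78, 0.625, -0.0, -0.0]
contact_force: [0.8, 0.0, -0.1]
opening: 1.001
finger_force: 0.0
```

Request:
{"name": "step_arm", "arguments": {
  "increments": [
    [[-1.54,-3.11,0],[0,0,3.9]],
    [[-1.54,-3.11,0],[0,0,3.9]],
    [[-1.54,-3.11,0],[0,0,3.9]],
    [[-1.54,-3.11,0],[0,0,3.9]],
    [[-1.54,-3.11,0],[0,0,3.9]],
    [[-1.54,-3.11,0],[0,0,3.9]],
    [[-1.54,-3.11,0],[0,0,3.9]],
    [[-1.54,-3.11,0],[0,0,3.9]],
    [[0,0,0],[0,0,0]],
    [[0,0,0],[0,0,0]]
  ]
}}

```text
clock: 8.2
tool_pos: [0.5255, -0.1408, 0.3742]
eef_rot: [0.584, 0.812, 0.0, -0.0]
contact_force: [-0.2, 0.1, -0.4]
opening: 0.994
finger_force: 0.0
```

Request:
{"name": "step_arm", "arguments": {
  "increments": [
    [[0.25,0,-2.5],[0,0,0]],
    [[0,0,-2.5],[0,0,0]],
    [[0,0,-2],[0,0,0]],
    [[0,0,-1.5],[0,0,0]],
    [[0,0,0],[0,0,0]],
    [[0,0,0],[0,0,0]],
    [[0,0,0],[0,0,0]],
    [[0,0,0],[0,0,0]],
    [[0,0,0],[0,0,0]],
    [[0,0,0],[0,0,0]]
  ]
}}

```text
clock: 9.2
tool_pos: [0.5287, -0.1404, 0.2895]
eef_rot: [0.583, 0.812, 0.0, 0.0]
contact_force: [-0.6, -0.3, 0.0]
opening: 0.997
finger_force: 0.0
```

Request:
{"name": "step_arm", "arguments": {
  "increments": [
    [[0,0,0],[0,0,0]],
    [[0,0,0],[0,0,0]],
    [[0,0,0],[0,0,0]],
    [[0,0,0],[0,0,0]],
    [[0,0,0],[0,0,0]],
    [[0,0,0],[0,0,0]],
    [[0,0,0],[0,0,0]],
    [[0,0,0],[0,0,0]],
    [[0,0,0],[0,0,0]],
    [[0,0,0],[0,0,0]]
  ],
  "fingers": 0,
  "grip_force": 10
}}

```text
clock: 10.2
tool_pos: [0.5283, -0.1405, 0.289]
eef_rot: [0.583, 0.812, -0.0, -0.0]
contact_force: [-0.2, -0.2, -0.5]
opening: 0.181
finger_force: 10.0
```

The opening reads 16 mm, so I am probably on the shank. I'll regrip higher so that only the bar is held.

Request:
{"name": "step_arm", "arguments": {
  "increments": [
    [[0,0,0],[0,0,0]],
    [[0,0,0],[0,0,0]],
    [[0,0,0.6],[0,0,0]],
    [[0,0,0.4],[0,0,0]],
    [[0,0,0],[0,0,0]],
    [[0,0,0],[0,0,0]],
    [[0,0,0],[0,0,0]],
    [[0,0,0],[0,0,0]],
    [[0,0,0],[0,0,0]],
    [[0,0,0],[0,0,0]]
  ],
  "fingers": 0.4
}}

```text
clock: 11.2
tool_pos: [0.5284, -0.1404, 0.299]
eef_rot: [0.583, 0.812, 0.0, -0.0]
contact_force: [-0.3, 0.4, -1.3]
opening: 0.4
finger_force: 0.0
```

Request:
{"name": "step_arm", "arguments": {
  "increments": [
    [[0,0,0],[0,0,0]],
    [[0,0,0],[0,0,0]],
    [[0,0,0],[0,0,0]],
    [[0,0,0],[0,0,0]],
    [[0,0,0],[0,0,0]],
    [[0,0,0],[0,0,0]],
    [[0,0,0],[0,0,0]],
    [[0,0,0],[0,0,0]],
    [[0,0,0],[0,0,0]],
    [[0,0,0],[0,0,0]]
  ],
  "fingers": 0,
  "grip_force": 15
}}

```text
clock: 12.2
tool_pos: [0.5284, -0.1404, 0.299]
eef_rot: [0.583, 0.812, 0.0, -0.0]
contact_force: [-0.2, -0.3, -0.8]
opening: 0.168
finger_force: 15.0
```

Request:
{"name": "step_arm", "arguments": {
  "increments": [
    [[0,0,0.05],[0,0,6.6]],
    [[0,0,0.05],[0,0,6.6]],
    [[0,0,0],[0,0,6.6]],
    [[0,0,0],[0,0,6.6]],
    [[0,0,0],[0,0,6.6]],
    [[0,0,0],[0,0,6.6]],
    [[0,0,0],[0,0,6.6]],
    [[0,0,0],[0,0,6.6]],
    [[0,0,0],[0,0,6.2]],
    [[0,0,0],[0,0,0]]
  ]
}}

```text
clock: 13.2
tool_pos: [0.528, -0.1405, 0.2996]
eef_rot: [0.108, 0.994, 0.0, -0.001]
contact_force: [0.1, 0.4, -2.8]
opening: 0.167
finger_force: 15.0
```

```bash
python3 - <<'E'
from h import *
print(r.get_state()['moment'])
a=snap('side','s2');b=snap('top','t2')
A=cv2.resize(a['p'][100:210,225:350,::-1],None,fx=3.1,fy=3.1,interpolation=3)
B=cv2.resize(b['p'][175:265,245:375,::-1],None,fx=3.1,fy=3.1,interpolation=3)
im=np.zeros((345,A.shape[1]+B.shape[1],3),np.uint8);im[:len(A),:A.shape[1]]=A;im[:len(B),A.shape[1]:]=B
cv2.imwrite('pics/c2.png',im);print(im.shape)
E
```

```text
[ 0.00020025 -0.0226395   0.03758028]
(345, 791, 3)
```

View pics/c2.png

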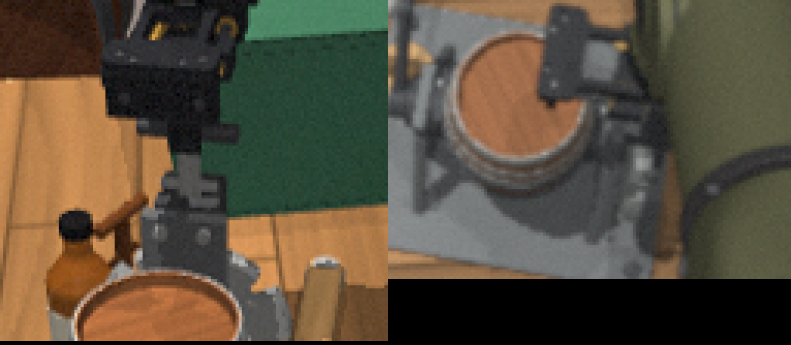

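The bar now runs along the slot and the gripper carries the pin's weight (2.8 N). I lower gently, then release.

Request:
{"name": "step_arm", "arguments": {
  "increments": [
    [[0,0,-0.15],[0,0,0]],
    [[0,0,-0.15],[0,0,0]],
    [[0,0,-0.15],[0,0,0]],
    [[0,0,-0.15],[0,0,0]],
    [[0,0,-0.1],[0,0,0]],
    [[0,0,0],[0,0,0]],
    [[0,0,0],[0,0,0]],
    [[0,0,0],[0,0,0]],
    [[0,0,0],[0,0,0]],
    [[0,0,0],[0,0,0]]
  ]
}}

```text
clock: 14.3
tool_pos: [0.5285, -0.1404, 0.2931]
eef_rot: [0.108, 0.994, 0.0, 0.0]
contact_force: [-0.7, 0.5, -1.9]
opening: 0.167
finger_force: 15.0
```

The key is in the slot: no upward push, and 6 mm lower. I release and retract.

Request:
{"name": "step_arm", "arguments": {
  "increments": [
    [[0,0,0],[0,0,0]],
    [[0,0,0],[0,0,0]],
    [[0,0,0],[0,0,0]],
    [[0,0,0],[0,0,0]],
    [[0,0,0],[0,0,0]],
    [[0,0,2],[0,0,0]],
    [[0,0,3],[0,0,0]],
    [[0,0,3],[0,0,0]],
    [[1.2,3,0],[0,0,-8.5]],
    [[1.2,3,0],[0,0,-8.5]]
  ],
  "fingers": 1
}}

```text
clock: 15.3
tool_pos: [0.5531, -0.081, 0.3743]
eef_rot: [0.258, 0.966, 0.0, 0.001]
contact_force: [-0.3, 0.4, -0.6]
opening: 0.999
finger_force: 0.0
```

Request:
{"name": "step_arm", "arguments": {
  "increments": [
    [[1.6,3.1,0],[0,0,-8.5]],
    [[1.6,3.1,0],[0,0,-8.5]],
    [[1.6,3.1,0],[0,0,-8.5]],
    [[1.6,3.1,0],[0,0,-8.5]],
    [[1.6,3.1,0],[0,0,-8.5]],
    [[1.6,3.2,0],[0,0,-8.5]],
    [[0,0,0],[0,0,-8.5]],
    [[0,0,0],[0,0,-8.5]],
    [[0,0,0],[0,0,-5]],
    [[0,0,0],[0,0,0]]
  ]
}}

```text
clock: 16.3
tool_pos: [0.6484, 0.1069, 0.3729]
eef_rot: [0.779, 0.627, -0.0, 0.0]
contact_force: [-0.6, -0.3, -0.8]
opening: 0.999
finger_force: 0.0
```

```bash
cat >> h.py <<'E'
def pin(tag):
    for n in('side','top'):
        s=snap(n,tag+n[0]);W=cloud(s)
        k=(W[...,2]>.272)&(W[...,2]<.33)&(abs(W[...,0]-.528)<.05)&(abs(W[...,1]+.1405)<.035)
        Q=W[k]
        if len(Q)>10: print(n,len(Q),'top z',np.percentile(Q[:,2],[50,80,95]).round(4),'ctr',Q.mean(0).round(4),'yaw',np.degrees(np.arctan2(*np.linalg.svd((Q-Q.mean(0))[:,:2])[2][0][::-1])).round(1))
E
python3 - <<'E'
from h import *
pin('p1')
# crank
W=cloud(load('p1s'));p=load('p1s')['p'].astype(int)
k=(p[...,0]>p[...,2]+15)&(W[...,2]>.15)&(abs(W[...,0]-.651)<.04)&(abs(W[...,1]-.108)<.045)
print('crank',k.sum(),np.nanmean(W[k],0),np.percentile(W[k],[2,98],axis=0))
E
```

```text
side 284 top z [0.2989 0.3036 0.3069] ctr [ 0.5208 -0.1345  0.2965] yaw 162.1
top 172 top z [0.3036 0.307  0.3096] ctr [ 0.5174 -0.1388  0.3034] yaw 161.9
crank 3864 [0.64546575 0.13408648 0.5644019 ] [[0.61426746 0.08956296 0.21366811]
 [0.68248071 0.14537065 0.6500353 ]]
```

The pin is riding on the rim (T bar mid 0.300). I go back to the crank, and estimate the notch phase from the depth already taken.

Request:
{"name": "step_arm", "arguments": {
  "increments": [
    [[0.3,0.1,-3],[0,0,0]],
    [[0,0,-3],[0,0,0]],
    [[0,0,-3],[0,0,0]],
    [[0,0,-3],[0,0,0]],
    [[0,0,-3],[0,0,0]],
    [[0,0,-1.8],[0,0,0]],
    [[0,0,-1],[0,0,0]],
    [[0,0,0],[0,0,0]],
    [[0,0,0],[0,0,0]],
    [[0,0,0],[0,0,0]]
  ]
}}

```text
clock: 17.4
tool_pos: [0.6524, 0.1077, 0.1965]
eef_rot: [0.779, 0.627, 0.001, 0.001]
contact_force: [0.7, 0.5, 0.8]
opening: 0.999
finger_force: 0.0
```

Request:
{"name": "step_arm", "arguments": {
  "increments": [
    [[0,0,0],[0,0,0]],
    [[0,0,0],[0,0,0]],
    [[0,0,0],[0,0,0]],
    [[0,0,0],[0,0,0]],
    [[0,0,0],[0,0,0]],
    [[0,0,0],[0,0,0]],
    [[0,0,0],[0,0,0]],
    [[0,0,0],[0,0,0]],
    [[0,0,0],[0,0,0]],
    [[0,0,0],[0,0,0]]
  ],
  "fingers": 0,
  "grip_force": 25
}}

```text
clock: 18.4
tool_pos: [0.6513, 0.1076, 0.195]
eef_rot: [0.779, 0.627, -0.0, -0.0]
contact_force: [-0.6, 0.2, -0.0]
opening: 0.242
finger_force: 25.0
```

```bash
python3 - <<'E'
from h import *
y=np.radians(-12.6);c,s_=np.cos(y),np.sin(y)
for tag,th in(('s0',0),('t0',0),('s1',91),('p1s',91),('t1',91),('p1t',91)):
    s=load(tag);W=cloud(s);d=W-np.array([.553,-.032,.135])
    x=d[...,0]*c+d[...,1]*s_;yy=-d[...,0]*s_+d[...,1]*c;z=d[...,2]
    k=(abs(yy+.112)<.016)&(z>-.06)&(z<.07)&(abs(x)<.085)
    R=np.hypot(x,z)[k];A=np.degrees(np.arctan2(x[k],z[k]))  # angle from up, away from robot + (same sense as theta)
    ok=(R<.082)&(R>.04);R=R[ok];A=A[ok]
    print(tag,[(int(b),int(1e3*np.percentile(R[(A>=b)&(A<b+5)],90)),int(((A>=b)&(A<b+5)).sum())) for b in range(-100,100,5) if ((A>=b)&(A<b+5)).sum()>3])
E
```

```text
s0 [(-100, 54, 8), (-95, 64, 13), (-90, 72, 29), (-85, 73, 25), (-80, 73, 27), (-75, 74, 32), (-70, 73, 38), (-65, 73, 28), (-60, 71, 45), (-55, 54, 14), (-50, 62, 14), (-45, 74, 37), (-40, 74, 30), (-35, 74, 34), (-30, 74, 26), (-25, 73, 13), (30, 74, 6), (40, 62, 6), (45, 73, 51), (50, 74, 27), (55, 73, 24), (60, 72, 30), (65, 73, 24), (70, 71, 23), (75, 71, 21), (80, 52, 8), (85, 61, 10), (90, 74, 37)]
t0 [(-80, 77, 10), (-75, 75, 8), (-70, 76, 9), (-65, 77, 11), (-60, 74, 28), (-45, 78, 14), (-40, 77, 14), (-35, 77, 18), (-30, 75, 12), (-25, 76, 10), (25, 76, 5), (40, 73, 16), (45, 73, 15), (50, 74, 8), (55, 74, 5), (60, 74, 4)]
s1 [(-100, 65, 15), (-95, 54, 9), (-90, 72, 19), (-85, 73, 24), (-80, 74, 33), (-75, 73, 28), (-70, 74, 29), (-65, 74, 34), (-60, 74, 42), (-55, 61, 19), (-50, 55, 10), (-45, 73, 18), (-40, 73, 32), (-35, 74, 29), (-30, 74, 29), (-25, 74, 12), (30, 74, 12), (45, 74, 18), (50, 74, 5), (55, 74, 4)]
p1s [(-100, 64, 15), (-95, 54, 6), (-90, 71, 23), (-85, 74, 24), (-80, 74, 28), (-75, 74, 32), (-70, 74, 27), (-65, 74, 33), (-60, 73, 50), (-55, 59, 15), (-50, 55, 6), (-45, 74, 21), (-40, 74, 28), (-35, 73, 32), (-30, 74, 28), (-25, 73, 14), (30, 75, 13), (45, 73, 15), (50, 74, 7), (55, 74, 5)]
t1 [(-85, 76, 5), (-80, 77, 6), (-75, 77, 9), (-70, 77, 8), (-65, 78, 12), (-60, 75, 29), (-55, 78, 8), (-45, 78, 9), (-40, 78, 12), (-35, 78, 16), (-30, 76, 16), (-25, 76, 8), (25, 76, 7), (30, 75, 9), (45, 73, 24), (50, 75, 6), (55, 74, 4), (65, 74, 4)]
p1t [(-80, 77, 7), (-75, 76, 10), (-70, 77, 8), (-65, 77, 10), (-60, 76, 26), (-55, 74, 13), (-45, 76, 8), (-40, 76, 13), (-35, 77, 15), (-30, 76, 17), (30, 73, 4), (45, 74, 22), (50, 74, 5), (55, 74, 5), (60, 74, 5)]
```

The notches lie about 4–5° short of the pin, so I ease the crank forward.

Request:
{"name": "step_arm", "arguments": {
  "increments": [
    [[0.09,-0.02,-0.08],[0,0,0]],
    [[0.09,-0.02,-0.08],[0,0,0]],
    [[0.09,-0.02,-0.08],[0,0,0]],
    [[0.09,-0.02,-0.08],[0,0,0]],
    [[0.09,-0.02,-0.08],[0,0,0]],
    [[0.08,-0.02,-0.08],[0,0,0]],
    [[0,0,0],[0,0,0]],
    [[0,0,0],[0,0,0]],
    [[0,0,0],[0,0,0]],
    [[0,0,0],[0,0,0]]
  ]
}}

```text
clock: 19.4
tool_pos: [0.6566, 0.1065, 0.1899]
eef_rot: [0.779, 0.627, -0.0, -0.0]
contact_force: [-2.2, 1.4, -0.6]
opening: 0.241
finger_force: 25.0
```

```bash
python3 - <<'E'
from h import *
pin('p2')
E
```

```text
side 232 top z [0.2855 0.2886 0.2898] ctr [ 0.5285 -0.1366  0.2846] yaw 162.5
top 160 top z [0.2891 0.2909 0.2934] ctr [ 0.526  -0.1409  0.2889] yaw 161.7
```

The pin has dropped about 16 mm. I ease a little to and fro so it seats, then let go and check.

Request:
{"name": "step_arm", "arguments": {
  "increments": [
    [[0.1,-0.02,-0.1],[0,0,0]],
    [[0,0,0],[0,0,0]],
    [[-0.1,0.02,0.1],[0,0,0]],
    [[-0.1,0.02,0.1],[0,0,0]],
    [[0,0,0],[0,0,0]],
    [[0.1,-0.02,-0.1],[0,0,0]],
    [[0,0,0],[0,0,0]],
    [[0,0,0],[0,0,0]],
    [[0,0,0],[0,0,0]],
    [[0,0,0],[0,0,0]]
  ]
}}

```text
clock: 20.5
tool_pos: [0.6562, 0.1065, 0.1904]
eef_rot: [0.779, 0.627, -0.0, -0.0]
contact_force: [-5.1, 0.8, 1.2]
opening: 0.236
finger_force: 25.0
```

Request:
{"name": "step_arm", "arguments": {
  "increments": [
    [[0,0,0],[0,0,0]],
    [[0,0,0],[0,0,0]],
    [[0,0,0],[0,0,0]],
    [[0,0,0],[0,0,0]],
    [[0,0,3],[0,0,0]],
    [[0,0,3],[0,0,0]],
    [[0,0,3],[0,0,0]],
    [[0,0,3],[0,0,0]],
    [[0,0,3],[0,0,0]],
    [[0,2,1],[0,0,0]]
  ],
  "fingers": 1
}}

```text
clock: 21.5
tool_pos: [0.6592, 0.1224, 0.3546]
eef_rot: [0.781, 0.624, 0.002, 0.003]
contact_force: [0.4, 0.7, 0.5]
opening: 0.999
finger_force: 0.0
```

Request:
{"name": "step_arm", "arguments": {
  "increments": [
    [[0,3,0],[0,0,0]],
    [[0,3,0],[0,0,0]],
    [[0,3,0],[0,0,0]],
    [[0,3,0],[0,0,0]],
    [[0,3,0],[0,0,0]],
    [[0,0,0],[0,0,0]],
    [[0,0,0],[0,0,0]],
    [[0,0,0],[0,0,0]],
    [[0,0,0],[0,0,0]],
    [[0,0,0],[0,0,0]]
  ]
}}

```text
clock: 22.5
tool_pos: [0.6572, 0.275, 0.3505]
eef_rot: [0.78, 0.626, 0.0, 0.0]
contact_force: [0.3, -0.4, -0.5]
opening: 0.997
finger_force: 0.0
```

```bash
python3 - <<'E'
from h import *
for i in range(4): pin(f'p3{i}')
a=load('p30s');b=load('p30t')
A=cv2.resize(a['p'][110:260,205:350,::-1],None,fx=2.7,fy=2.7,interpolation=3)
B=cv2.resize(b['p'][165:275,235:375,::-1],None,fx=2.8,fy=2.8,interpolation=3)
im=np.zeros((420,A.shape[1]+B.shape[1],3),np.uint8);im[:len(A),:A.shape[1]]=A;im[:len(B),A.shape[1]:]=B
cv2.imwrite('pics/c3.png',im)
E
```

```text
side 232 top z [0.2856 0.2887 0.2898] ctr [ 0.5285 -0.1367  0.2845] yaw 162.3
top 161 top z [0.2888 0.291  0.2926] ctr [ 0.526  -0.1409  0.2885] yaw 161.6
side 231 top z [0.2858 0.2886 0.2899] ctr [ 0.5284 -0.1366  0.2847] yaw 162.7
top 161 top z [0.289  0.2907 0.2933] ctr [ 0.5262 -0.141   0.2887] yaw 161.7
side 230 top z [0.2858 0.2886 0.2899] ctr [ 0.5286 -0.1368  0.2846] yaw 162.4
top 162 top z [0.2886 0.2913 0.2926] ctr [ 0.5262 -0.141   0.2886] yaw 161.7
side 230 top z [0.2856 0.2886 0.2898] ctr [ 0.5283 -0.1367  0.2845] yaw 162.5
top 162 top z [0.2888 0.291  0.2933] ctr [ 0.5261 -0.141   0.2887] yaw 161.7
```

View pics/c3.png

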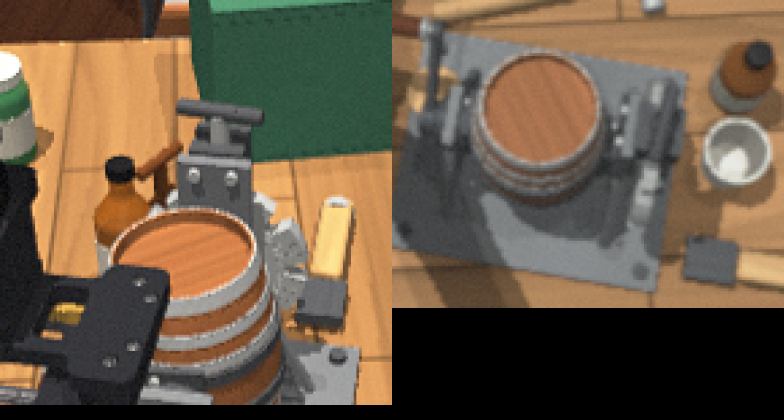

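The picture shows the cask on end. The pin's T bar at about crop (220,110) is low over the guide, its top at 0.291, so the bar's middle is at 0.284: fully home. The gripper is clear of everything.

```bash
python3 -c "
from h import *
print(r.finish_job())"
```

```text
the job is handed in; nothing more can be done
None
```

The cask is on end with the robot's end on top, and the pin is fully home in the upright notch (T bar measured at 284 mm); I handed the job in at about 23 s, with the gripper clear and nothing else moved that I could see.

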